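# Push the loaded draining tray up to the sink

## Robot

A 6-joint arm with a two-finger parallel gripper is mounted at the origin on the work surface. World frame = base frame: x ahead of the robot, y to its left, z up, the work surface at z = 0. Lengths are in m, angles in degrees, forces in N, time in s.
With the tool pointing down it reaches from about 0.4 to 0.825 m from the base axis. Payload 7 kg.
Tool frame: the origin (TCP) lies between the finger pads; the fingertips stand 19 mm ahead of it and the grasp point (between the pads) is the TCP; z points along the fingers, y is the line along which they close (so a half turn about z gives the same grasp; the last joint's range is limited). The gripper opens to 88 mm and grips with 3 to 60 N. Pads are 19 mm wide; open, the fingers measure 130 mm over their backs; the gripper's body (78 mm by 193 mm) begins 47 mm behind the grasp point.
Start: joints at [89.674, 20.546, 0.682, 0, -70.136, -16.507], TCP at [0.195, 0.646, 0.246] pointing down, gripper open.
Joint ranges: [-176.03, 176.03], [-82.01, 121.73], [-58.28, 71.71], [-173.87, 95.51], [-174.79, -0.11], [-173.66, 173.66]. Speed limits (degrees/s): [136.94, 136.94, 172.46, 180, 180, 180].

## Interface

Orientations are given as [roll, pitch, yaw] about the fixed x, y, z axes, in that order (R = Rz(yaw) Ry(pitch) Rx(roll)).
In Python, from plant import get_obs, snapshot, close_job, spot_in, spot_point gives the robot as it stands.
- The arm moves only by the tool play_rows, never from a script. Its argument "plan" is a list of rows, each a list of 6 numbers: the shift along the tool's x, y, z in cm, then the turn, a rotation vector about the tool's x, y, z in degrees. A call has 1 to 20 rows; each row shifts and turns the commanded pose from where the row before left it, along the tool's axes as they then stand; what a row does not reach is not made up. A row lasts 1/12 s, in which the tool goes at most 41.7 mm and 7.16 degrees, less where a joint would pass 70% of its speed; a pose out of reach is approached as far as the arm can. A call is refused whole if a number of a shift passes 4.17 or a number of a turn 7.16, either way. A call with a gripper value outside its range is refused whole. "grip" is the finger opening in cm, from 0 to 8.76, set as the call begins (left out, the last holds). The fingers move at their own pace and stop on an object; the grip force is fixed at half the most. Time passes only in rows, so rows that do not move let the fingers close. It gives the time, the measured TCP pose, the force, the opening and the grip force at its end, in the units of the state.
- get_obs(): the state, without advancing time (a new reading comes with each control period).
- snapshot(name): name is "side" or "top"; returns a dict with "frame" (400x640x3 uint8, red, green, blue), "fx", "fy", "cx", "cy" (pixels), "k1" (the pictures are not rectified: a ray, as slopes to the right and down, at radius r is drawn at 1 + k1 r^2 times it, then the intrinsics apply), "position" and "attitude" of the camera in the world. Camera axes: x right, y down, z forward; pixel columns grow to the right and rows downward; lengths in m; the calibration is good to about 2 mm. A picture is of the moment at which its call begins. There is no depth.
- close_job(): hands the job in; it is judged then, once.
Trained networks look in the newest picture that a camera, given by its name, has taken for a name from the list of things; names that differ only in an ending like _2 or _b are one class to them, and where a whole thing is asked for, a point or a joint stands for the part that bears it (a point fixed in the world has none). Each returns a list of dicts, best first, with "score" (0 to 1); they miss things now and then, are a little off and sometimes report something else, mostly with a low value. They report only what shows in the picture. A call takes as long as a camera call. They do not tell look-alikes from the thing itself.
- spot_in(camera, thing): "position" ([x, y, z] in m, in world coordinates, good to about 4 mm: the middle of the surface that is visible of it).
- spot_point(camera, thing): "position" ([x, y, z] in m, in world coordinates, good to about 4 mm: a listed point, or the origin of a listed thing).
The state is a dict: "clock": time; "joint_pos": joint angles; "qvel": joint speeds; "tau": joint torques, N m; "tool_pos": TCP position; "orientation": TCP orientation; "force": force on the tool from outside, world axes, zero at the start; "moment": the same for the moment, N m; "opening": finger opening in m; "gripper_force": force on a finger pad.
Only numpy, scipy, OpenCV 4.12 (cv2) and the standard library are available. Lean on these libraries where they do the work, as an engineer would, in place of code of your own. Each camera call takes 0.05 s, during which the arm holds its last target. There are 200 camera calls.

## Task

The food box with the blue lid stands between the draining tray and the sink: first push it back along the worktop until it sits flat against the tiled upstand. Then push the loaded tray along the worktop until its front end is flush against the edge of the sink rim, with its spout out over the bowl. Only push, lift nothing; the glasses stay standing on the tray, and everything else stays where it is.

Things in the scene. Friction and masses are not known exactly. Their poses are not given: they have to be found in the camera images.
- tray: pale green draining tray, flat underside, about 0.9 kg with its load; 180 mm (x) by 260 mm (y), 25 mm tall, walls 4 mm; origin: centre of underside, z up. A spout 50 mm wide sticks out 45 mm from its +y end, underside 13 mm up. Its -y end is a plain upright wall 130 mm from the origin, the load stands 45 mm or more inside it. Starts spout towards the sink (+y), yaw up to 0.2 rad.
- tray_front (a point): middle of the outer face of the tray's +y end (the spout's end), at the underside; this face meets the sink rim
- spout_tip (a point): middle of the spout's outer lip, on the channel's floor, 16 mm above the tray's underside
- food_box: white food box with a blue lid, 115 x 115 mm over the lid (body 109 mm), 62 mm tall; the lid's upright edge, from 48 to 62 mm, is met first by an upright finger or the upstand; 0.28 to 0.56 kg; origin at the centre of its underside, z up, x axis away from the robot, turned up to 0.2 rad. Starts between the tray and the sink.
- sink_edge (a point): point on the right-hand (-y) outer edge of the white sink's rim, at worktop height, axes as the world's. The edge runs straight along x from 170 mm nearer the robot to 220 mm farther; the rim is a fixed step 8 mm high and 35 mm wide, then the bowl, 280 mm in x (140 mm to each side of this point), 400 mm in y. A tap 235 mm tall stands behind the bowl.
- upstand_foot (a point): point at the foot of the upright face of the white-tiled upstand that closes the worktop at the back; the face is square to x, runs along y behind the whole worktop, 70 mm high, fixed. Axes as the world's.
- tumbler_a: clear tumbler turned upside down, 68 mm across, 95 mm tall, standing on the tray (floor 4 mm thick); origin at the centre of its lower end, z up
- tumbler_b: amber tumbler turned upside down, 68 mm across, 95 mm tall, standing on the tray (floor 4 mm thick); origin at the centre of its lower end, z up
- drain_mug: green glass mug turned upside down, 76 mm across, 85 mm tall, its handle reaching 67 mm from its axis towards the tray's plain end, standing on the tray (floor 4 mm thick); origin at the centre of its lower end, z up
- drain_jar: clear jar turned upside down, 74 mm across, 80 mm tall, standing on the tray (floor 4 mm thick); origin at the centre of its lower end, z up
- bottle_blue: blue washing-up bottle with a yellow cap, 64 mm across, 190 mm tall; loose bystander; origin at the centre of its underside
- bottle_green: green washing-up bottle with a red cap, 60 mm across, 180 mm tall; loose bystander; origin at the centre of its underside
- red_mug: red mug, 76 mm across, 90 mm tall, with a handle; loose bystander; origin at the centre of its underside
- saucepan: dark saucepan, 166 mm across, 85 mm tall, its black handle 140 mm long and up to 95 mm high; loose bystander; origin at the centre of its underside
- scourer: red scourer with a yellow stripe, 65 x 100 x 25 mm; loose bystander; origin at the centre of its underside
Mind the look-alikes: they are no part of the job. Leave any purple look-alike of the tumbler_a alone. What is shaped like the tumbler_b but purple is not meant.

How it is judged (in metres and radians):
On the way, in this order (a step that is already met when the one before it is completed fails the run):
1. the food box has been pushed flat against the tiled upstand (x of food_box in the frame of upstand_foot above -0.0655 m and angle between the x axis of food_box and the x axis of upstand_foot, either way round below 0.07 rad and height (world z) of food_box below 0.004 m and angle between food_box's own z axis and vertical below 0.05 rad), for 0.2 s.
2. the tray has been pushed flush against the sink rim, its spout over the bowl (y of tray_front in the frame of sink_edge between -0.006 and 0.006 m and angle between the y axis of tray and the y axis of sink_edge, either way round below 0.05 rad and y of spout_tip in the frame of sink_edge above 0.036 m and x of spout_tip in the frame of sink_edge between -0.11 and 0.11 m and height (world z) of tray below 0.004 m and angle between tray's own z axis and vertical below 0.03 rad), for 0.2 s.
At the end, for the whole second after the job is handed in: Box on the worktop, lid edge within 8 mm of the upstand, square within 0.07 rad; tray flat, spout end within 6 mm of the sink rim edge, square within 0.05 rad, spout tip over 36 mm past the edge and within 110 mm sideways of the edge point; the four things upright on the tray; all at rest (all of step 1 and all of step 2 and angle between each of tumbler_a, tumbler_b, drain_mug, drain_jar's own z axis and vertical below 0.08 rad and z of each of tumbler_a, tumbler_b, drain_mug, drain_jar in the frame of tray below 0.009 m and horizontal distance between each of tumbler_a, tumbler_b, drain_mug, drain_jar and tray below 0.13 m and linear speed of each of tray, food_box, tumbler_a, tumbler_b, drain_mug, drain_jar below 0.01 m/s); the robot touches nothing.
It fails at once if the tray is lifted or tipped (height (world z) of tray above 0.01 m or angle between tray's own z axis and vertical above 0.1 rad).
It fails at once if the food box is lifted or tipped (height (world z) of food_box above 0.012 m or angle between food_box's own z axis and vertical above 0.25 rad).
It fails at once if something on the tray is lifted off it or topples (z of any of tumbler_a, tumbler_b, drain_mug, drain_jar in the frame of tray above 0.025 m or angle between any of tumbler_a, tumbler_b, drain_mug, drain_jar's own z axis and vertical above 0.4 rad).
It fails at once if a bystander is moved more than 25 mm or knocked over (distance of any of bottle_blue, bottle_green, red_mug, saucepan, scourer from where it was at the start of the episode above 0.025 m or angle between any of bottle_blue, bottle_green, red_mug, saucepan, scourer's own z axis and vertical above 0.3 rad).
It also fails if it takes over 69 s, if anything falls off the work surface, if the arm or the gripper's body presses on something with over 40 N, if the wrist force passes 120 N, or if a joint passes its speed limit or range.

## Working session

There is one attempt and no reset: what is moved stays moved. The work goes in short steps, Python scripts to look and compute and a tool call to move; the robot and the scene stay as the last step left them, time stands still between calls to the robot, and variables do not carry over. Pictures are saved under pics/ and viewed, at most 10 in all, crops included, and the job is handed in when it is done.

Besides the shell and the picture viewer there is one more tool, called after "Request:" as a command line: name --pt "numbers of a row" for each row, then --argument value for the rest. play_rows: Moves the arm, as the interface text tells. Its arguments: {"type":"object","properties":{"plan":{"type":"array","items":{"type":"array","items":{"type":"number"}}},"grip":{"type":"number"}},"required":["plan"]}

```bash
mkdir -p pics
cat > h.py <<'E'
import numpy as np, cv2
from plant import get_obs, snapshot, close_job, spot_in, spot_point
def save(s,n): cv2.imwrite('pics/'+n+'.png',s['frame'][:,:,::-1])
E
python3 - <<'E'
from h import *
o=get_obs(); print({k:np.round(v,3) for k,v in o.items()})
for c in('top','side'):
    s=snapshot(c); save(s,c+'0'); print(c,{k:v for k,v in s.items() if k!='frame'})
    for t in 'tray tray_front spout_tip food_box sink_edge upstand_foot tumbler_a drain_mug drain_jar bottle_blue bottle_green red_mug saucepan scourer'.split():
        print(t,[(np.round(d['position'],3).tolist(),round(d['score'],2)) for d in spot_point(c,t)[:4]])
E
```

```text
{'clock': np.float64(0.0), 'joint_pos': array([ 8.9673e+01,  2.0590e+01,  6.3400e-01, -2.2000e-02, -7.0134e+01,
       -1.6509e+01]), 'qvel': array([ 0.028, -0.009, -0.023,  0.011, -0.076,  0.033]), 'tau': array([ 1.0000e-03, -5.8271e+01,  2.9306e+01,  6.9970e+00,  7.0000e-03,
       -0.0000e+00]), 'tool_pos': array([0.195, 0.646, 0.245]), 'orientation': array([ 1.79908e+02, -6.00000e-03, -1.68440e+01]), 'force': array([0.784, 0.018, 0.409]), 'moment': array([-0.014,  0.006,  0.045]), 'gripper_force': np.float64(0.0), 'opening': np.float64(0.088)}
top {'fx': 517.0809365788676, 'fy': 517.0809365788676, 'cx': 322.5044695007264, 'cy': 206.89687305736697, 'k1': -0.07304968629950782, 'position': array([ 0.3178583 , -0.11657737,  1.55790157]), 'attitude': array([-170.32813051,   -0.70192245,  -88.44862364])}
tray []
tray_front [([0.513, 0.004, 0.002], 0.57)]
spout_tip [([0.516, 0.046, 0.013], 0.82)]
food_box [([0.553, 0.189, 0.002], 0.78)]
sink_edge [([0.518, 0.266, -0.001], 0.91), ([0.777, 0.176, 0.001], 0.57)]
upstand_foot [([0.777, 0.176, 0.002], 0.64)]
tumbler_a [([0.548, -0.061, 0.004
[... 951 characters left out ...]
.551, 0.189, 0.002], 0.72)]
sink_edge [([0.52, 0.27, -0.003], 0.72)]
upstand_foot [([0.774, 0.18, 0.0], 0.56)]
tumbler_a [([0.685, 0.064, 0.001], 0.97), ([0.462, -0.052, 0.005], 0.88), ([0.551, -0.061, 0.0], 0.85), ([0.471, -0.348, 0.002], 0.59)]
drain_mug [([0.448, -0.138, 0.006], 0.78)]
drain_jar [([0.535, -0.15, 0.004], 0.9), ([0.551, 0.185, 0.004], 0.42)]
bottle_blue [([0.717, -0.173, -0.001], 0.67)]
bottle_green [([0.724, -0.048, 0.001], 0.92), ([0.722, -0.288, 0.003], 0.6), ([0.551, 0.187, -0.001], 0.51)]
red_mug [([0.721, -0.289, 0.002], 0.67), ([0.551, 0.187, 0.002], 0.52)]
saucepan [([0.544, -0.555, 0.001], 0.65), ([0.514, 0.006, -0.0], 0.2)]
scourer [([0.359, -0.452, 0.001], 0.77)]
```

View pics/top0.png

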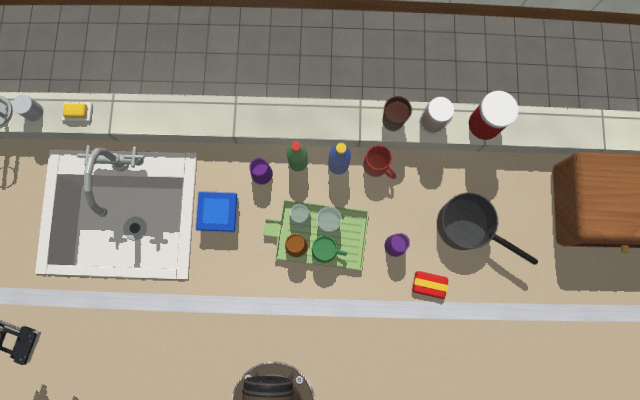

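View pics/side0.png

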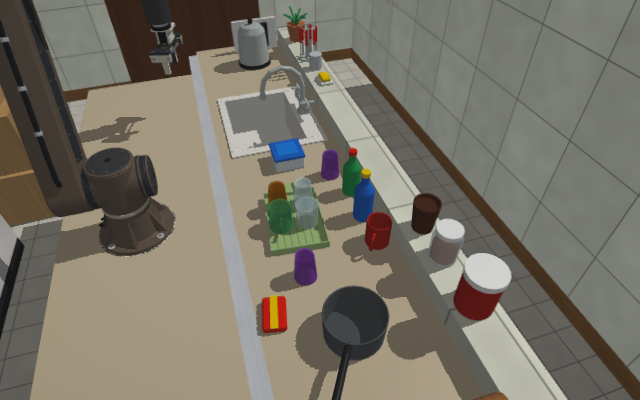

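Top view: the box's blue lid is at (217,212) and the tray is at (322,236), with tumblers at (300,213) and (296,244), the mug at (324,250) and the jar at (329,219). The purple look-alikes stand off the tray at (261,172) and (397,244) and are not part of the job. Blue lid and pale green tray are unique. Next I measure their outlines.

```bash
cat >> h.py <<'E'
from scipy.spatial.transform import Rotation as Ro
def world(s,px,z):
    px=np.asarray(px,float).reshape(-1,1,2)
    K=np.array([[s['fx'],0,s['cx']],[0,s['fy'],s['cy']],[0,0,1]])
    n=cv2.undistortPoints(px,K,np.array([s['k1'],0,0,0.])).reshape(-1,2)
    d=np.c_[n,np.ones(len(n))]@Ro.from_euler('xyz',s['attitude'],degrees=True).as_matrix().T
    p=s['position']; return (p+d*((z-p[2])/d[:,2])[:,None])[:,:2]
def rect(s,lo,hi,z,win):
    h=cv2.cvtColor(s['frame'],cv2.COLOR_RGB2HSV); m=cv2.inRange(h,np.array(lo),np.array(hi))
    w=np.zeros_like(m); x0,y0,x1,y1=win; w[y0:y1,x0:x1]=255; m&=w
    m=cv2.morphologyEx(m,cv2.MORPH_OPEN,np.ones((3,3),np.uint8))
    v,u=np.nonzero(m); P=world(s,np.c_[u,v],z).astype(np.float32)*1000
    (c,wh,a)=cv2.minAreaRect(P); a=(a+45)%90-45
    return np.round(c,1),np.round(wh,1),round(a,1),len(P)
def box(s,win=(150,120,280,250)): return rect(s,(100,120,60),(125,255,255),.062,win)
E
python3 - <<'E'
from h import *
s=snapshot('top'); print('box',box(s)); print('tray',rect(s,(32,40,80),(60,255,255),.025,(277,195,375,275)))
c=s['frame'][120:300,170:450]; cv2.imwrite('pics/crop1.png',cv2.resize(c,(784,504))[:,:,::-1])
E
```

```text
box (array([551.1, 183. ]), array([113.7, 113.4]), -0.5, 1474)
tray (array([ 497.7, -124.5]), array([269.1, 182.9]), -6.0, 3364)
```

View pics/crop1.png

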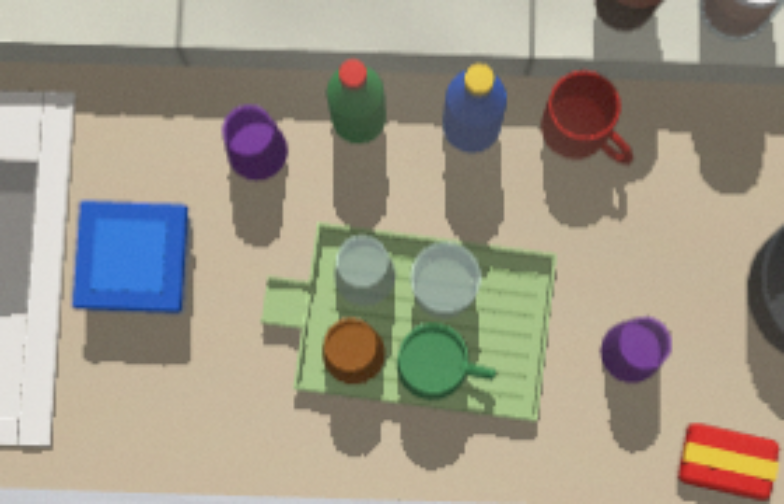

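Request:
play_rows --pt "0 0 0 0 0 -4" --pt "0 0 0 0 0 -6.5" --pt "0 0 0 0 0 -6.3" --pt "0 0 0 0 0 0" --pt "1 1.5 0 0 0 0" --pt "1.8 3.2 0 0 0 0" --pt "1.8 3.2 0 0 0 0" --pt "1.8 3.2 0 0 0 0" --pt "1.8 3.2 0 0 0 0" --pt "1.8 3.2 0 0 0 0" --pt "1.8 3.2 0 0 0 0" --pt "1.8 3.2 0 0 0 0" --pt "1.8 3.2 0 0 0 0" --pt "1.8 3.2 0 0 0 0" --pt "1.8 3.2 0 0 0 0" --pt "1.8 3.2 0 0 0 0" --pt "1.8 3.2 0 0 0 0" --pt "1.8 3.2 0 0 0 0" --pt "1.8 3.2 0 0 0 0" --pt "0.5 0.8 0 0 0 0" --grip 5

```text
clock: 3.22
tool_pos: [0.4634, 0.1714, 0.2458]
orientation: [180.0, -0.0, -0.4]
force: [-0.0, 0.6, -0.3]
opening: 0.0502
gripper_force: 0.0
```

Request:
play_rows --pt "-0.5 -0.7 1 0 0 -0.4" --pt "-0.5 -0.7 2 0 0 0" --pt "0 0 2.5 0 0 0" --pt "0 0 2.5 0 0 0" --pt "0 0 2.5 0 0 0" --pt "0 0 2.5 0 0 0" --pt "0 0 2.5 0 0 0" --pt "0 0 2 0 0 0" --pt "0 0 1.5 0 0 0" --pt "0 0 0 0 0 0" --pt "0 0 0 0 0 0"

```text
clock: 4.13
tool_pos: [0.4517, 0.1891, 0.0551]
orientation: [179.9, 0.1, 0.3]
force: [0.7, -0.4, 1.1]
opening: 0.0498
gripper_force: 0.0
```

Run:
```python
from h import *
s=snapshot('top'); print(get_obs()['tool_pos'],box(s)); print(spot_point('top','food_box')[:1])
```

```text
[0.45227744 0.18947541 0.05599708] (array([552.3, 182.1]), array([112.9, 113.1]), 1.6, 1282)
[{'position': [0.5564, 0.188, -0.0008], 'score': 0.62}]
```

Request:
play_rows --pt "0.6 0 0 0 0 0" --pt "1 0 0 0 0 0" --pt "1 0 0 0 0 0" --pt "1 0 0 0 0 0" --pt "1 0 0 0 0 0" --pt "1 0 0 0 0 0" --pt "1 0 0 0 0 0" --pt "1 0 0 0 0 0" --pt "1 0 0 0 0 0" --pt "1 0 0 0 0 0" --pt "1 0 0 0 0 0" --pt "1 0 0 0 0 0" --pt "1 0 0 0 0 0" --pt "1 0 0 0 0 0" --pt "1 0 0 0 0 0" --pt "1 0 0 0 0 0" --pt "1 0 0 0 0 0" --pt "1 0 0 0 0 0" --pt "0.6 0 0 0 0 0" --pt "0 0 0 0 0 0"

```text
clock: 5.9
tool_pos: [0.636, 0.1902, 0.0555]
orientation: [-180.0, -0.1, 0.4]
force: [-0.1, 0.8, -0.7]
opening: 0.0499
gripper_force: 0.0
```

Run:
```python
from h import *
s=snapshot('top'); print(get_obs()['tool_pos'],box(s)); print(spot_point('top','food_box')[:1])
```

```text
[0.63523454 0.19015014 0.05551372] (array([706.2, 168.4]), array([114.9,  81.3]), 3.3, 575)
[{'position': [0.7088, 0.1946, 0.0015], 'score': 0.69}]
```

Request:
play_rows --pt "0.4 0 0 0 0 0" --pt "0.3 0 0 0 0 0" --pt "0.3 0 0 0 0 0" --pt "0.3 0 0 0 0 0" --pt "0.1 0 0 0 0 0" --pt "0 0 0 0 0 0"

```text
clock: 6.5
tool_pos: [0.6484, 0.1901, 0.0556]
orientation: [-180.0, -0.0, 0.4]
force: [-1.0, -0.6, 2.0]
opening: 0.0497
gripper_force: 0.9
```

Request:
play_rows --pt "0.2 0 0 0 0 0" --pt "0.1 0 0 0 0 0" --pt "0 0 0 0 0 0"

```text
clock: 6.75
tool_pos: [0.651, 0.1901, 0.0556]
orientation: [180.0, 0.0, 0.4]
force: [-4.3, 0.9, 3.7]
opening: 0.0503
gripper_force: 2.2
```

Request:
play_rows --pt "0.2 0 0 0 0 0" --pt "0 0 0 0 0 0" --pt "0 0 0 0 0 0"

```text
clock: 7.0
tool_pos: [0.6511, 0.1901, 0.0555]
orientation: [180.0, 0.2, 0.4]
force: [-13.1, 1.7, 8.1]
opening: 0.0501
gripper_force: 6.1
```

Request:
play_rows --pt "0.1 0 0 0 0 0" --pt "0 0 0 0 0 0" --pt "0 0 0 0 0 0"

```text
clock: 7.25
tool_pos: [0.6511, 0.1901, 0.0556]
orientation: [179.9, 0.3, 0.4]
force: [-16.1, 3.1, 11.4]
opening: 0.0498
gripper_force: 8.1
```

Request:
play_rows --pt "-0.5 0 0 0 0 0" --pt "-1 0 0 0 0 0" --pt "-2 0 0 0 0 0" --pt "-2 0 -1 0 0 0" --pt "-2 0 -3 0 0 0" --pt "-2 0 -3 0 0 0" --pt "-2 0 -3 0 0 0" --pt "-1.5 0 -3 0 0 0" --pt "-1 0 -2 0 0 0" --pt "0 0 -1 0 0 0" --pt "0 0 0 0 0 0"

```text
clock: 8.17
tool_pos: [0.5153, 0.1902, 0.2187]
orientation: [-179.8, -0.3, 0.4]
force: [0.6, 0.7, -0.9]
opening: 0.05
gripper_force: 0.0
```

Run:
```python
from h import *
s=snapshot('top'); o=get_obs(); print(o['tool_pos'],o['joint_pos'].round(1),o['orientation'].round(1),box(s))
for t in('food_box','upstand_foot','sink_edge'): print(t,spot_point('top',t)[:1])
s=snapshot('side')
for t in('food_box','upstand_foot','sink_edge','tray','tray_front'): print(t,spot_point('side',t)[:2])
```

```text
[0.51480862 0.18978394 0.21666644] [ 40.7   9.8 -18.    0.  -62.   49.7] [-179.9   -0.2    0.4] (array([717.6, 184.5]), array([114. , 113.7]), 1.1, 1393)
food_box [{'position': [0.7238, 0.191, -0.0014], 'score': 0.64}]
upstand_foot [{'position': [0.7776, 0.1772, 0.002], 'score': 0.9}]
sink_edge [{'position': [0.5193, 0.2682, -0.0024], 'score': 0.92}]
food_box [{'position': [0.7172, 0.1874, 0.0039], 'score': 0.7}]
upstand_foot [{'position': [0.777, 0.1807, -0.0015], 'score': 0.83}, {'position': [0.4618, -0.0493, 0.0057], 'score': 0.45}]
sink_edge [{'position': [0.5229, 0.2676, -0.0022], 'score': 0.63}]
tray [{'position': [0.4982, -0.1306, 0.0044], 'score': 0.63}]
tray_front [{'position': [0.5082, 0.0045, 0.0013], 'score': 0.65}, {'position': [0.7242, -0.2881, -0.0022], 'score': 0.53}]
```

Request:
play_rows --pt "0 1 -0.8 0 0 0" --pt "-0.2 2.5 -0.8 0 0 0" --pt "-0.3 3.6 0 0 0 0" --pt "-0.3 3.6 0 0 0 0" --pt "-0.3 3.6 0 0 0 0" --pt "-0.3 3.6 0 0 0 0" --pt "-0.3 3.6 0 0 0 0" --pt "-0.3 3.6 0 0 0 0" --pt "-0.3 3.6 0 0 0 0" --pt "-0.3 3.6 0 0 0 0" --pt "-0.3 3.6 0 0 0 0" --pt "-0.3 3.6 0 0 0 0" --pt "-0.2 3.6 0 0 0 0" --pt "0 2 0 0 0 0" --pt "0 0.8 0 0 0 0" --pt "0 0 0 0 0 0" --pt "0 0 0 0 0 0" --grip 8

```text
clock: 10.08
tool_pos: [0.4828, -0.2702, 0.2316]
orientation: [-180.0, 0.0, 0.3]
force: [0.0, 0.8, 0.4]
opening: 0.0803
gripper_force: 0.0
```

Request:
play_rows --pt "0 0 0 0 0 4.4" --pt "0 0 0 0 0 7" --pt "0 0 0 0 0 7" --pt "0 0 0 0 0 7" --pt "0 0 0 0 0 7" --pt "0 0 0 0 0 7" --pt "0 0 0 0 0 7" --pt "0 0 0 0 0 7" --pt "0 0 0 0 0 7" --pt "0 0 0 0 0 7" --pt "0 0 0 0 0 7" --pt "0 0 0 0 0 7" --pt "0 0 0 0 0 7" --pt "0 0 0 0 0 7" --pt "0 0 0 0 0 1" --pt "0 0 0 0 0 0" --pt "0 0 0 0 0 0"

```text
clock: 11.5
tool_pos: [0.4833, -0.2693, 0.2318]
orientation: [-180.0, 0.0, -95.8]
force: [0.3, 0.3, 0.0]
opening: 0.0801
gripper_force: 0.0
```

Request:
play_rows --pt "0.2 0 1 0 0 0" --pt "0.2 0 2 0 0 0" --pt "0 0 2.5 0 0 0" --pt "0 0 2.5 0 0 0" --pt "0 0 2 0 0 0" --pt "0 0 1 0 0 0" --pt "0 0 0 0 2.5 0" --pt "0 0 0 0 2.5 0" --pt "0 0 0 0 0 0" --pt "0 0 0 0 0 0"

```text
clock: 12.33
tool_pos: [0.4826, -0.2734, 0.1215]
orientation: [180.0, -5.0, -95.9]
force: [0.9, -0.5, 0.1]
opening: 0.0801
gripper_force: 0.0
```

Run:
```python
from h import *
s=snapshot('side'); o=get_obs(); print(o['tool_pos'],o['orientation'].round(1))
c=s['frame'][120:320,180:440]; cv2.imwrite('pics/side2.png',cv2.resize(c,(780,600))[:,:,::-1])
print([d['position'] for d in spot_point('side','tumbler_a')],spot_point('side','tray')[:1])
```

```text
[ 0.48283647 -0.27362718  0.12168456] [-180.    -4.9  -95.9]
[[0.687, 0.0647, -0.0059], [0.4703, -0.3522, 0.003], [0.7225, -0.2887, 0.001], [0.4623, -0.0492, 0.0043], [0.5152, 0.0422, 0.017]] [{'position': [0.5, -0.1305, 0.0037], 'score': 0.62}]
```

View pics/side2.png

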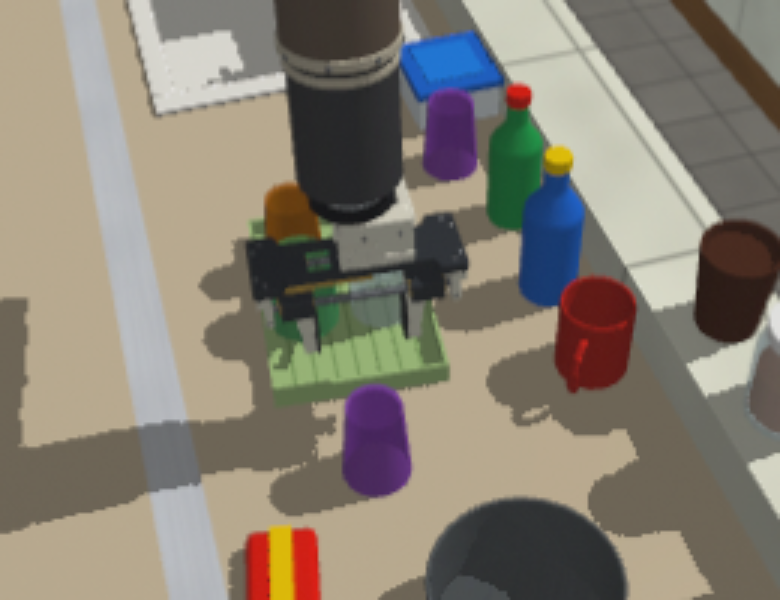

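Request:
play_rows --pt "-0.1 0 1 0 0 0" --pt "-0.15 0 1.8 0 0 0" --pt "-0.15 0 1.8 0 0 0" --pt "-0.15 0 1.8 0 0 0" --pt "-0.1 0 1.2 0 0 0" --pt "-0.1 0 0.9 0 0 0" --pt "-0.05 0 0.6 0 0 0" --pt "0 0 0 0 0 0" --pt "0 0 0 0 0 0"

```text
clock: 13.23
tool_pos: [0.4828, -0.274, 0.0302]
orientation: [180.0, -5.0, -96.0]
force: [0.5, -0.6, -0.2]
opening: 0.08
gripper_force: 0.0
```

Run:
```python
from h import *
s=snapshot('side'); o=get_obs(); print(o['tool_pos'],o['orientation'].round(1),o['force'])
c=s['frame'][120:320,180:440]; cv2.imwrite('pics/side3.png',cv2.resize(c,(780,600))[:,:,::-1])
```

```text
[ 0.48311389 -0.27402321  0.03060245] [-180.   -5.  -96.] [ 0.37518857 -0.98435452  0.40531868]
```

View pics/side3.png

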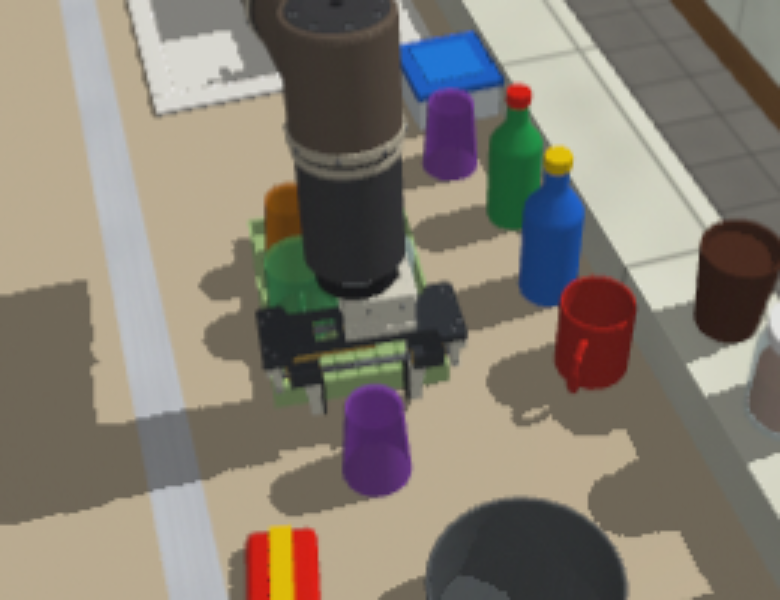

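Request:
play_rows --pt "0.05 0 0.3 0 0 0" --pt "-0.2 0 0 0 0 0" --pt "-0.3 0 -0.03 0 0 0" --pt "-0.4 0 -0.03 0 0 0" --pt "-0.5 0 -0.04 0 0 0" --pt "-0.6 0 -0.05 0 0 0" --pt "-0.6 0 -0.05 0.04 0 -0.5" --pt "-0.6 0 -0.05 0.04 0 -0.5" --pt "-0.6 0 -0.05 0.04 0 -0.5" --pt "-0.6 0 -0.05 0.04 0 -0.5" --pt "-0.6 0 -0.05 0.04 0 -0.5" --pt "-0.6 0 -0.05 0.04 0 -0.5" --pt "-0.6 0 -0.05 0.04 0 -0.5" --pt "-0.6 0 -0.05 0.04 0 -0.5" --pt "-0.6 0 -0.05 0.04 0 -0.5" --pt "-0.6 0 -0.05 0.04 0 -0.5" --pt "-0.6 0 -0.05 0.04 0 -0.5" --pt "-0.5 0 -0.05 0.04 0 -0.5" --pt "-0.3 0 -0.03 0 0 0" --pt "0 0 0 0 0 0"

```text
clock: 14.95
tool_pos: [0.4892, -0.1801, 0.0273]
orientation: [-180.0, -5.0, -90.0]
force: [0.1, 0.1, 0.2]
opening: 0.0803
gripper_force: 0.2
```

Run:
```python
from h import *
o=get_obs(); print(o['tool_pos'],o['orientation'].round(1),o['force'])
for c in('top','side'):
    s=snapshot(c); save(s,c+'4')
    for t in('tray','tray_front','spout_tip','drain_mug','drain_jar'): print(t,[(np.round(d['position'],3).tolist(),round(d['score'],2)) for d in spot_point(c,t)[:2]])
```

```text
[ 0.48920512 -0.18006618  0.02727258] [-180.   -5.  -90.] [0.06859704 0.0790222  0.19989895]
tray []
tray_front []
spout_tip []
drain_mug [([0.445, -0.052, 0.005], 0.85)]
drain_jar []
tray [([0.488, -0.04, -0.001], 0.84)]
tray_front []
spout_tip []
drain_mug [([0.779, 0.179, 0.001], 0.71), ([0.445, -0.056, 0.005], 0.69)]
drain_jar []
```

View pics/top4.png

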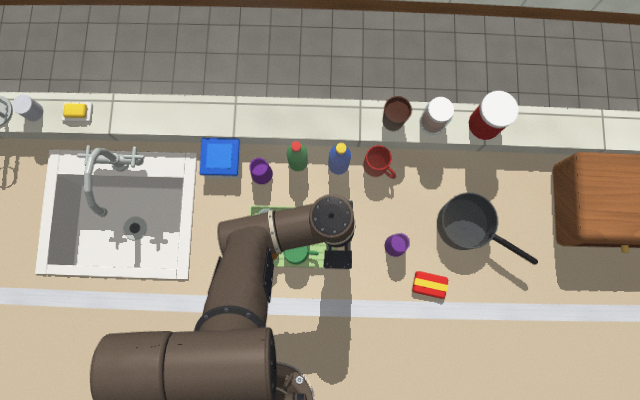

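Request:
play_rows --pt "-0.3 0 -0.03 0 0 0" --pt "-0.6 0 -0.05 0 0 0" --pt "-0.8 0 -0.07 0 0 0" --pt "-0.8 0 -0.07 0 0 0" --pt "-0.8 0 -0.07 0 0 0" --pt "-0.8 0 -0.07 0 0 0" --pt "-0.8 0 -0.07 0 0 0" --pt "-0.8 0 -0.07 0 0 0" --pt "-0.8 0 -0.07 0 0 0" --pt "-0.8 0 -0.07 0 0 0" --pt "-0.8 0 -0.07 0 0 0" --pt "-0.8 0 -0.07 0 0 0" --pt "-0.8 0 -0.07 0 0 0" --pt "-0.8 0 -0.07 0 0 0" --pt "-0.8 0 -0.07 0 0 0" --pt "-0.8 0 -0.07 0 0 0" --pt "-0.8 0 -0.07 0 0 0" --pt "-0.8 0 -0.07 0 0 0" --pt "-0.6 0 -0.05 0 0 0" --pt "-0.4 0 -0.03 0 0 0"

```text
clock: 17.22
tool_pos: [0.4882, -0.0331, 0.0267]
orientation: [179.9, -5.1, -90.0]
force: [0.1, -6.7, 1.5]
opening: 0.08
gripper_force: 3.4
```

Request:
play_rows --pt "-0.3 0 -0.03 0 0 0" --pt "-0.3 0 -0.03 0 0 0" --pt "-0.3 0 -0.03 0 0 0" --pt "-0.3 0 -0.03 0 0 0" --pt "-0.3 0 -0.03 0 0 0" --pt "-0.2 0 -0.02 0 0 0" --pt "0 0 0 0 0 0"

```text
clock: 17.8
tool_pos: [0.4882, -0.016, 0.0268]
orientation: [179.9, -5.0, -90.0]
force: [-1.3, -2.3, 0.1]
opening: 0.0799
gripper_force: 1.1
```

Run:
```python
from h import *
o=get_obs(); print(o['tool_pos'],o['orientation'].round(1),o['force'])
for c in('top','side'):
    s=snapshot(c)
    for t in('tray','tray_front','spout_tip','food_box'): print(t,[(np.round(d['position'],3).tolist(),round(d['score'],2)) for d in spot_point(c,t)[:2]])
```

```text
[ 0.48824881 -0.01601538  0.02681538] [179.9  -5.  -90. ] [-1.32666234 -2.29761671  0.11351709]
tray [([0.779, 0.176, -0.001], 0.61), ([0.357, -0.452, 0.003], 0.55)]
tray_front [([0.491, 0.253, 0.003], 0.8)]
spout_tip [([0.489, 0.299, 0.013], 0.7)]
food_box [([0.722, 0.19, -0.001], 0.79), ([0.489, 0.257, 0.004], 0.59)]
tray [([0.49, 0.125, 0.003], 0.95)]
tray_front []
spout_tip [([0.718, 0.191, 0.001], 0.6), ([0.359, -0.452, 0.001], 0.52)]
food_box [([0.722, 0.189, 0.002], 0.89)]
```

About 13 mm to go; I'll push slowly until the rim takes the force.

Request:
play_rows --pt "-0.3 0 -0.03 0 0 0" --pt "-0.3 0 -0.03 0 0 0" --pt "-0.2 0 -0.02 0 0 0" --pt "-0.1 0 -0.01 0 0 0" --pt "0 0 0 0 0 0"

```text
clock: 18.72
tool_pos: [0.4891, -0.0065, 0.0271]
orientation: [180.0, -5.0, -90.0]
force: [-1.1, -2.1, -0.3]
opening: 0.0802
gripper_force: 0.8
```

Request:
play_rows --pt "-0.2 0 -0.02 0 0 0" --pt "-0.1 0 -0.01 0 0 0" --pt "0 0 0 0 0 0"

```text
clock: 18.97
tool_pos: [0.4889, -0.0037, 0.0272]
orientation: [180.0, -5.0, -90.0]
force: [-0.6, -2.4, -0.9]
opening: 0.0801
gripper_force: 1.1
```

Request:
play_rows --pt "-0.1 0 -0.01 0 0 0" --pt "-0.1 0 -0.01 0 0 0" --pt "0 0 0 0 0 0"

```text
clock: 19.22
tool_pos: [0.4889, -0.0021, 0.0272]
orientation: [179.9, -5.0, -90.0]
force: [1.7, -6.3, -2.8]
opening: 0.0801
gripper_force: 3.0
```

Request:
play_rows --pt "-0.1 0 -0.01 0 0 0" --pt "0 0 0 0 0 0" --pt "0 0 0 0 0 0"

```text
clock: 19.47
tool_pos: [0.4887, -0.0019, 0.0272]
orientation: [179.9, -5.1, -90.0]
force: [3.4, -12.6, -3.2]
opening: 0.0796
gripper_force: 6.6
```

Request:
play_rows --pt "-0.1 0 -0.01 0 0 0" --pt "0 0 0 0 0 0" --pt "0 0 0 0 0 0"

```text
clock: 19.72
tool_pos: [0.4885, -0.0018, 0.0273]
orientation: [179.9, -5.1, -90.0]
force: [6.5, -20.4, -2.2]
opening: 0.08
gripper_force: 10.0
```

Request:
play_rows --pt "0.2 0 0.02 0 0 0" --pt "0.5 0 0.04 0 0 0" --pt "1.5 0 0.1 0 0 0" --pt "2 0 0 0 0 0" --pt "2 0 -1 0 0 0" --pt "1 0 -2 0 0 0" --pt "0.5 0 -3 0 0 0" --pt "0 0 -3 0 0 0" --pt "0 0 -3 0 0 0" --pt "0 0 -2 0 0 0" --pt "2 0 -1 0 0 0" --pt "3 0 0 0 0 0" --pt "3 0 0 0 0 0" --pt "2 0 0 0 0 0" --pt "0 0 0 0 0 0" --pt "0 0 0 0 0 0"

```text
clock: 21.05
tool_pos: [0.4893, -0.1638, 0.1908]
orientation: [-180.0, -5.0, -90.1]
force: [-0.3, 0.7, -0.2]
opening: 0.0802
gripper_force: 0.0
```

Run:
```python
from h import *
o=get_obs(); print(o['tool_pos'],o['force'])
for c in('top','side'):
    s=snapshot(c); save(s,c+'5')
    if c=='top': print(box(s)); cv2.imwrite('pics/crop5.png',cv2.resize(s['frame'][130:290,20:300],(784,448))[:,:,::-1])
    for t in('tray','tray_front','spout_tip','food_box','sink_edge'): print(t,[(np.round(d['position'],3).tolist(),round(d['score'],2)) for d in spot_point(c,t)[:2]])
```

```text
[ 0.48933916 -0.16383464  0.19081428] [-0.31518442  0.65870663 -0.23176601]
(array([717.6, 184.5]), array([114. , 113.7]), 1.1, 1393)
tray []
tray_front [([0.489, 0.269, 0.004], 0.69)]
spout_tip [([0.488, 0.315, 0.013], 0.61)]
food_box [([0.722, 0.19, -0.001], 0.6)]
sink_edge [([0.517, 0.264, 0.001], 0.7)]
tray [([0.491, 0.138, 0.003], 0.96), ([0.358, -0.451, 0.004], 0.53)]
tray_front []
spout_tip [([0.487, 0.313, 0.016], 0.56), ([0.723, -0.05, 0.0], 0.25)]
food_box [([0.717, 0.188, 0.002], 0.83), ([0.489, 0.272, 0.004], 0.64)]
sink_edge [([0.521, 0.273, 0.001], 0.82), ([0.493, 0.137, -0.001], 0.43)]
```

View pics/crop5.png

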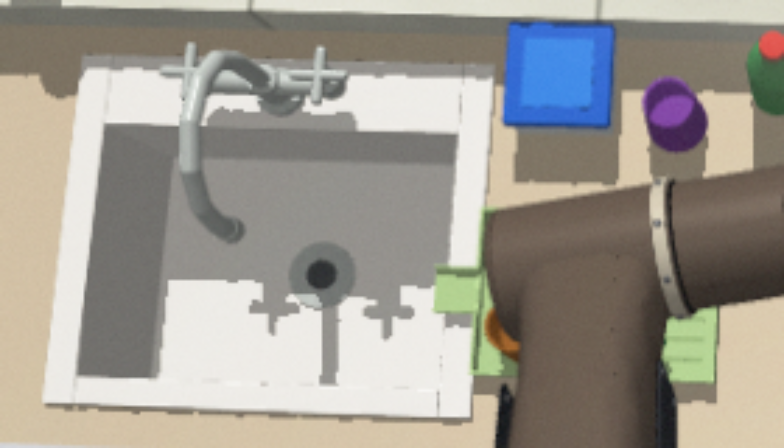

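View pics/side5.png

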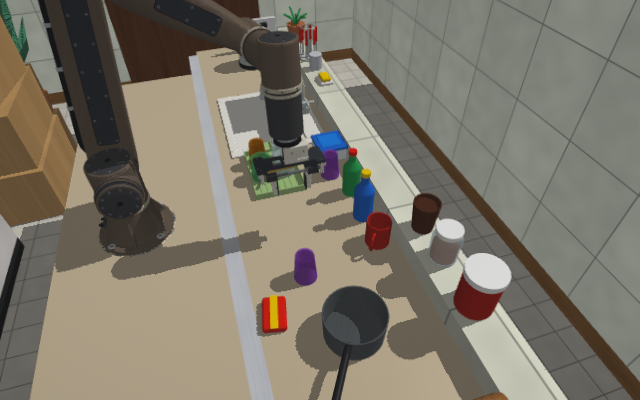

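The crop shows the tray's front edge flush along the rim at x≈480, with the spout at (457,290) out over the bowl and the box against the upstand at (558,75). In the side view the tray is at (275,180), the glasses in view are upright, and the other things have not moved. The arm is clear of everything, so I'm handing the job in.

```bash
python3 -c "
from plant import close_job; print(close_job())"
```

```text
the job is handed in; nothing more can be done
None
```

The job is handed in, though the hand-in gave no verdict: the food box sits flat against the upstand, and the tray is flush and square against the sink rim with its spout over the bowl. The glasses I could see are upright (the arm hid part of the tray in the last pictures), and nothing else appears to have moved.

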